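# Set the bearing clearance of a cart wheel with its knurled adjusting nut

### The job

The cart wheel lies flat on its upright stub axle and the round knurled adjusting nut is already started on the thread above the hub. Screw the nut down clockwise until it bottoms out on the washer, then back it off a quarter turn to give the bearings their running clearance, and finish still gripping the nut there, so that it cannot creep while a colleague fits the split pin: do not let go at the end. Leave the parts lying around the wheel where they are.

Things in the scene. Friction and masses are not known exactly. Their poses are not given: they have to be found in the camera images.
- nut_centre (a point): Centre of the round brass knurled nut (48 mm in diameter, 30 mm high), half-way up, on the upright axle. Six dark pin slots and one white paint mark on its top face; the point turns with the nut, x towards the white mark, z up. Bottomed out, its centre is 140 mm above the bench; right-hand thread, so it sinks 3 mm per full clockwise turn (seen from above).
- adj_nut (a joint): Turn of the nut in rad: 0 when bottomed out on the washer, growing as it is unscrewed (counter-clockwise seen from above); a quarter turn backed off is 1.571. It starts between 3.0 and 5.2; at most 6.2. The nut turns with about 0.1 N m of drag, stays where it is left, and comes to a hard stop when it bottoms out.
- axle_tip (a point): Top end of the upright axle's 24 mm thread, 174 mm above the bench: the thread stands up through the nut, 19 mm or less above its top face.
- hub_end (a point): Centre of the upper end of the wheel's hub, 64 mm in diameter, 114 mm above the bench. On it a washer 44 mm in diameter, top at 125 mm, on which the nut bottoms out. The black tyre round the hub is 260 mm in diameter, its top 110 mm above the bench. Above these the nut is free all round. The wheel can spin on the axle.
- stub_axle: Fixed: dark steel flange plate 150 x 360 x 12 mm bolted to the bench under the wheel, carrying the upright stub axle; origin on the axle's axis at bench height, z up, y along the plate's length.
- grease_cap: Bystander: pressed steel hub cap 57 mm in diameter and 34 mm high, standing on the bench beyond the plate's +y end; origin at the centre of its underside.
- bearing: Bystander: loose steel bearing ring, 52 mm in diameter and 17 mm high, flat on the bench beyond the plate's +y end; origin at the centre of its underside.
- grease_tin: Bystander: blue-banded tin, 80 mm in diameter and 62 mm high, standing on the bench beyond the plate's -y end; origin at the centre of its underside.
- spanner: Bystander: open-ended steel spanner 220 mm long, flat on the bench on the far side of the wheel; origin at its middle, on the bench.

How it is judged:
On the way, in this order (a step that is already met when the one before it is completed fails the run):
1. the nut is screwed down until it bottoms out on the washer (value of joint adj_nut below 0.06 rad), for 0.1 s.
2. the nut, gripped in the fingers, is backed off a quarter turn (value of joint adj_nut between 1.31 and 1.83 rad and contact force between the fingers and adj_nut above 2 N), for 0.2 s.
At the end, for the whole second after the job is handed in: After bottoming out (within 0.06 rad), the nut stands a quarter turn backed off (1.571 rad, give or take 0.26 rad, about 15 degrees), still, with the fingers gripping it with more than 2 N (all of step 2 and velocity of joint adj_nut between -0.05 and 0.05 rad/s); the arm keeps its last pose, push and grip.
It fails at once if a part lying around the wheel is shoved more than 30 mm (distance of any of grease_cap, bearing, grease_tin, spanner from where it was at the start of the episode above 0.03 m).
It also fails if it takes over 64 s, if anything falls off the work surface, if the arm or the gripper's body presses on something with over 40 N, if the wrist force passes 120 N, or if a joint passes its speed limit or range.

### The arm

A 7-joint arm with a two-finger parallel gripper is mounted at the origin on the work surface. World frame = base frame: x ahead of the robot, y to its left, z up, the work surface at z = 0. Lengths are in m, angles in rad, forces in N, time in s.
With the tool pointing down it reaches from about 0.4 to 0.85 m from the base axis. Payload 10.4 kg.
Tool frame: the origin (TCP) lies between the finger pads; the fingertips stand 17 mm ahead of it and the grasp point (between the pads) lies 2 mm behind it; z points along the fingers, y is the direction in which the jaws open and shut (so a half turn about z gives the same grasp; the last joint's range is limited). The gripper opens to 85 mm and grips with 20 to 120 N. Pads are 22 mm wide; open, the fingers measure 114 mm over their backs; the gripper's body (76 mm by 85 mm) begins 54 mm behind the grasp point. The pads swing forward as they close: fully open they stand 13 mm farther back than shut.
Start: joints at [-1.229, 0.332, -0.065, 1.46, 0.022, 1.35, -0.088], TCP at [0.223, 0.584, 0.248] pointing down, gripper open.
Joint ranges: [-2.6, 2.6], [-0.5, 2.12], [-1.47, 1.34], [0.16, 2.42], [-1.27, 4.41], [0.06, 2.06], [-2.6, 2.6]. Speed limits (rad/s): [2.22, 2.22, 2.79, 2.79, 3.14, 3.14, 3.14].

### API

Orientations are given as a unit quaternion [x, y, z, w].
In Python, from workcell import manip gives the robot as it stands.
- The arm moves only by the tool jog_arm, never from a script. Its argument "steps" is one flat list of numbers, 5 for each row, row after row: the finger opening in m, from 0 to 0.0854, then the shift along the tool's x, y, z in m, then the turn about the tool's z in rad. In form: [gripper, x, y, z, twist, gripper, x, y, z, twist, ...]. A call has exactly 10 rows; each row is the pose to reach, as a shift and turn from the pose commanded when the call began, along the tool's axes at that moment; what a row does not reach only later rows make up. A row lasts 1/10 s, in which the tool goes at most 50 mm and 8.59 degrees, less where a joint would pass 70% of its speed; a pose out of reach is approached as far as the arm can. A call with a gripper value outside its range is refused whole. The fingers move at their own pace and stop on an object; "grip_force" is the grip in N (left out, the last holds). Time passes only in rows, so rows that repeat a pose let the fingers close, or fill a call up. It gives the time, the measured TCP pose, the force and the opening at its end, in the units of the state.
- manip.get_obs(): the state, without advancing time (a new reading comes with each control period).
- manip.camera(name): name is "side" or "top"; returns (picture, depth): 384x512x3 uint8, red, green, blue; 384x512 float32, m along the optical axis (not along the pixel's ray), 0 where there is no reading.
- manip.calibration(name): a dict with "mtx" (3x3 intrinsics, pixels), "world_to_cam" (4x4, takes a point from world to camera coordinates). Camera axes: x right, y down, z forward; pixel columns grow to the right and rows downward; lengths in m; the calibration is good to about 2 mm. A picture is of the moment at which its call begins. calibration takes no time and is no camera call.
- manip.hand_in(): hands the job in, once; it reports no verdict.
The state is a dict: "clock": time; "joint_pos": joint angles; "joint_velocities": joint speeds; "tau": joint torques, N m; "position": TCP position; "ee_rot": TCP orientation; "ft_force": force on the tool from outside, world axes, zero at the start; "torque": the same for the moment, N m; "grip_width": opening from 0.0 (shut) to 1.0 (fully open).
Only numpy, scipy, OpenCV 4.12 (cv2) and the standard library are available. Lean on these libraries where they do the work, as an engineer would, in place of code of your own. Each camera call takes 0.05 s, during which the arm holds its last target.

## Working session

There is one attempt and no reset: what is moved stays moved. The work goes in short steps, Python scripts to look and compute and a tool call to move; the robot and the scene stay as the last step left them, time stands still between calls to the robot, and variables do not carry over. Pictures are saved under pics/ and viewed, and the job is handed in when it is done.

Besides the shell and the picture viewer there is one more tool, called after "Emit:" as a command line: name --argument value ..., lists and objects as JSON in quotes. jog_arm: Moves the arm, as the interface text tells. Its arguments: {"type":"object","properties":{"steps":{"type":"array"},"grip_force":{"type":"number"}},"required":["steps"]}

```bash
mkdir -p pics; python3 - <<'E'
from workcell import manip
import cv2,numpy as np
np.set_printoptions(precision=4,suppress=True)
print(manip.get_obs())
for n in("side","top"):
    p,d=manip.camera(n);cv2.imwrite(f"pics/{n}0.png",cv2.cvtColor(p,cv2.COLOR_RGB2BGR));np.savez(f"{n}0.npz",p=p,d=d)
    print(n,manip.calibration(n))
E
```

```text
{'clock': 0.0, 'joint_pos': array([-1.2286,  0.3329, -0.0647,  1.4609,  0.0216,  1.3499, -0.0885]), 'joint_velocities': array([-0.0006, -0.0012,  0.0001,  0.0003, -0.0013, -0.0012, -0.0002]), 'tau': array([  0.0003, -62.5456,   0.0495, -39.1609,   0.0162,   0.0099,
         0.    ]), 'position': array([0.2228, 0.5835, 0.2475]), 'ee_rot': array([ 0.1814,  0.9834, -0.0007, -0.0001]), 'ft_force': array([ 0.0568, -0.1259, -0.0051]), 'torque': array([-0.0295, -0.023 , -0.0086]), 'grip_width': 1.004527176766019}
side {'mtx': array([[447.4535,   0.    , 257.6679],
       [  0.    , 447.4535, 190.2416],
       [  0.    ,   0.    ,   1.    ]]), 'world_to_cam': array([[-0.9962, -0.0855,  0.016 ,  0.595 ],
       [-0.0727,  0.7178, -0.6924,  0.118 ],
       [ 0.0477, -0.6909, -0.7213,  1.3185],
       [ 0.    ,  0.    ,  0.    ,  1.    ]])}
top {'mtx': array([[368.8552,   0.    , 253.8813],
       [  0.    , 368.8552, 194.5062],
       [  0.    ,   0.    ,   1.    ]]), 'world_to_cam': array([[-0.0014, -1.    , -0.0071,  0.0536],
       [-0.9853,  0.0026, -0.1709,  0.5731],
       [ 0.171 ,  0.0068, -0.9853,  1.2158],
       [ 0.    ,  0.    ,  0.    ,  1.    ]])}
```

View pics/side0.png

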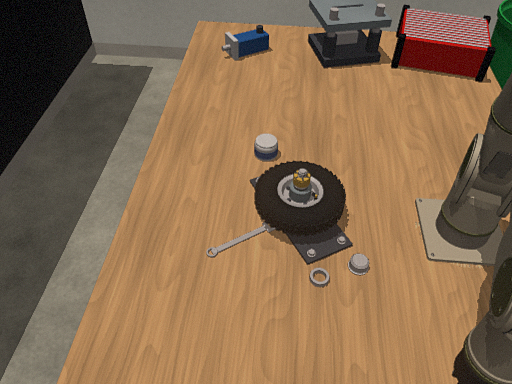

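View pics/top0.png

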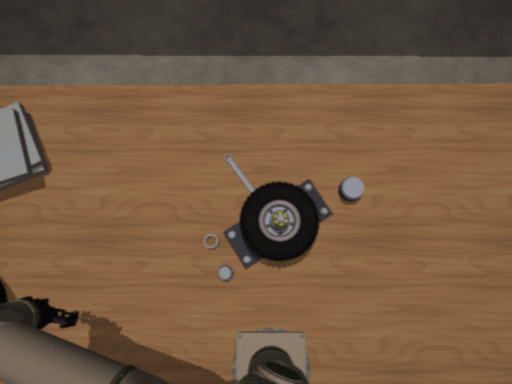

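The side view shows the nut at about (302,180), and the top view shows it at about (279,217). Next I'll zoom in and measure it.

```bash
cat > h.py <<'E'
import cv2,numpy as np
from workcell import manip
np.set_printoptions(precision=4,suppress=True)
def ray(n,uv):
    c=manip.calibration(n);K=c["mtx"];T=c["world_to_cam"];R=T[:3,:3];t=T[:3,3]
    d=R.T@np.linalg.inv(K)@np.array([uv[0],uv[1],1.]);return -R.T@t,d/np.linalg.norm(d)
def plane(n,uv,z):
    o,d=ray(n,uv);return o+d*(z-o[2])/d[2]
def tri(a,b):
    (o1,d1),(o2,d2)=ray("side",a),ray("top",b)
    A=np.stack([d1,-d2],1);s=np.linalg.lstsq(A,o2-o1,rcond=None)[0]
    p,q=o1+s[0]*d1,o2+s[1]*d2;return (p+q)/2,np.linalg.norm(p-q)
def proj(n,P):
    c=manip.calibration(n);q=c["world_to_cam"][:3]@np.r_[P,1];q=c["mtx"]@q;return q[:2]/q[2]
def snap(n,tag,c=None,r=35):
    p,d=manip.camera(n);np.savez(f"{n}{tag}.npz",p=p,d=d)
    b=cv2.cvtColor(p,cv2.COLOR_RGB2BGR)
    return p,d
def crop(p,c,r,f):
    x,y=c;q=p[y-r:y+r,x-r:x+r];q=cv2.cvtColor(q,cv2.COLOR_RGB2BGR);cv2.imwrite(f,cv2.resize(q,(560,560),interpolation=cv2.INTER_NEAREST))
E
python3 - <<'E'
from h import *
for n,c in(("side",(302,180)),("top",(279,217))):
    z=np.load(n+"0.npz");p=z["p"];d=z["d"];crop(p,c,25,f"pics/{n}0c.png")
    h=cv2.cvtColor(p,cv2.COLOR_RGB2HSV)
    m=((h[...,0]>15)&(h[...,0]<35)&(h[...,1]>110)&(h[...,2]>80)).astype(np.uint8)
    mm=np.zeros_like(m);x,y=c;mm[y-20:y+20,x-20:x+20]=m[y-20:y+20,x-20:x+20]
    ys,xs=np.nonzero(mm);print(n,len(xs),xs.min(),xs.max(),ys.min(),ys.max(),xs.mean(),ys.mean(), cv2.minEnclosingCircle(np.stack([xs,ys],1).astype(np.float32)))
    print(d[y-12:y+12:2,x])
E
```

```text
side 212 284 321 160 197 302.6509433962264 178.3820754716981 ((302.0, 176.40541076660156), 24.35450553894043)
[1.3465 1.2334 1.2294 1.2272 1.2379 1.2379 1.2322 1.2339 1.2415 1.2486
 1.258  1.2646]
top 58 271 286 212 234 278.5 219.4655172413793 ((277.5, 223.5), 12.349188804626465)
[1.2179 1.2266 1.2322 1.146  1.1435 1.1298 1.1249 1.1202 1.1297 1.1367
 1.1405 1.1767]
```

View pics/side0c.png

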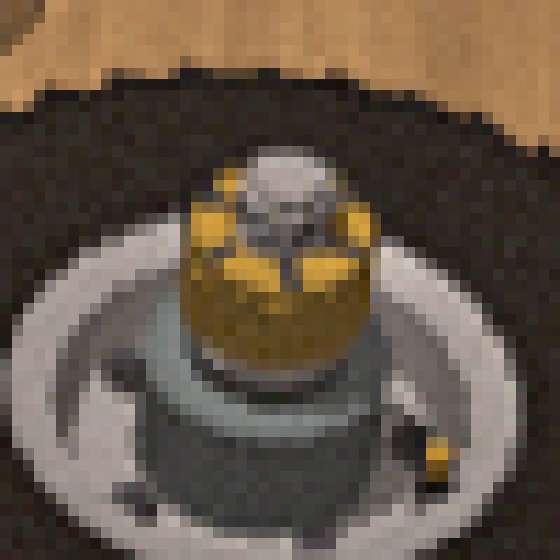

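View pics/top0c.png

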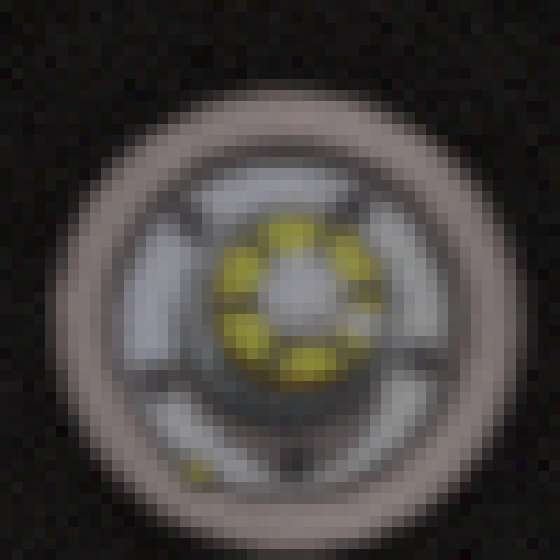

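```bash
python3 - <<'E'
from h import *
print("tip",tri((302.1,170.4),(280.5,217.6)))
print("top",tri((301.1,173.9),(280.0,218.0)))
for z in(.155,.157,.174):print(z,plane("side",(301.1,173.9),z),plane("top",(280,218),z),plane("top",(280.5,217.6),z),plane("side",(302.1,170.4),z))
d=np.load("top0.npz")["d"];K=manip.calibration("top");T=np.linalg.inv(K["world_to_cam"])
def pc(n,u0,u1,v0,v1):
    d=np.load(n+"0.npz")["d"];K=manip.calibration(n);T=np.linalg.inv(K["world_to_cam"])
    v,u=np.mgrid[v0:v1,u0:u1];z=d[v0:v1,u0:u1];k=K["mtx"]
    P=np.stack([(u-k[0,2])/k[0,0]*z,(v-k[1,2])/k[1,1]*z,z],-1).reshape(-1,3)
    return P@T[:3,:3].T+T[:3,3]
for n,b in(("top",(258,302,196,240)),("side",(280,325,155,205))):
    P=pc(n,*b); 
    for lo,hi in((.135,.15),(.15,.165),(.165,.185),(.12,.13)):
        q=P[(P[:,2]>lo)&(P[:,2]<hi)];print(n,lo,hi,len(q),q.mean(0) if len(q) else 0, (q.min(0)+q.max(0))/2 if len(q) else 0)
# rim circle of tyre top in top view
p=np.load("top0.npz")["p"];g=cv2.cvtColor(p,cv2.COLOR_RGB2GRAY)
m=(g<45).astype(np.uint8);m[:,:225]=0;m[:,330:]=0;m[:175]=0;m[265:]=0
m=cv2.morphologyEx(m,cv2.MORPH_OPEN,np.ones((5,5)))
cs,_=cv2.findContours(m,0,2);c=max(cs,key=cv2.contourArea);print(cv2.fitEllipse(c),cv2.boundingRect(c))
E
```

```text
tip (array([ 0.4796, -0.0297,  0.1689]), np.float64(0.0015073683980266))
top (array([ 0.4806, -0.0292,  0.1556]), np.float64(7.673294633367755e-05))
0.155 [ 0.4805 -0.0298  0.155 ] [ 0.4807 -0.0292  0.155 ] [ 0.4819 -0.0308  0.155 ] [ 0.4779 -0.0443  0.155 ]
0.157 [ 0.4806 -0.0277  0.157 ] [ 0.4804 -0.0291  0.157 ] [ 0.4817 -0.0306  0.157 ] [ 0.4781 -0.0421  0.157 ]
0.174 [ 0.4817 -0.0099  0.174 ] [ 0.4786 -0.028   0.174 ] [ 0.4798 -0.0295  0.174 ] [ 0.4793 -0.0241  0.174 ]
top 0.135 0.15 13 [ 0.4663 -0.0211  0.1425] [ 0.4706 -0.0267  0.1429]
top 0.15 0.165 136 [ 0.4793 -0.0289  0.1573] [ 0.4792 -0.0291  0.1577]
top 0.165 0.185 47 [ 0.4797 -0.0282  0.1734] [ 0.4806 -0.0281  0.1724]
top 0.12 0.13 2 [ 0.4557 -0.0167  0.1203] [ 0.4557 -0.0167  0.1203]
side 0.135 0.15 63 [ 0.4807 -0.0094  0.1426] [ 0.4786 -0.0162  0.1426]
side 0.15 0.165 130 [ 0.4795 -0.0174  0.1551] [ 0.4805 -0.0226  0.1575]
side 0.165 0.185 47 [ 0.4792 -0.0226  0.1701] [ 0.4791 -0.023   0.1703]
side 0.12 0.13 28 [ 0.4803 -0.0079  0.1242] [ 0.4783 -0.009   0.125 ]
((278.7278137207031, 221.79507446289062), (77.88858795166016, 80.59737396240234), 49.32016372680664) (240, 183, 80, 78)
```

Emit:
jog_arm --steps '[0.085,-0.028,-0.029,0,-0.1,0.085,-0.056,-0.058,0,-0.2,0.085,-0.084,-0.087,0,-0.3,0.085,-0.112,-0.116,0,-0.4,0.085,-0.14,-0.145,0,-0.5,0.085,-0.168,-0.174,0,-0.6,0.085,-0.196,-0.203,0,-0.7,0.085,-0.224,-0.232,0,-0.8,0.085,-0.252,-0.261,0,-0.9,0.085,-0.28,-0.29,0,-1.0]' --grip_force 40

```text
clock: 1.1
position: [0.3813, 0.2113, 0.2481]
ee_rot: [-0.314, 0.949, 0.0, -0.0]
ft_force: [0.5, -0.3, 0.8]
grip_width: 0.991
```

```bash
cat >> h.py <<'E'
def st(goal=(.480,-.029)):
    from scipy.spatial.transform import Rotation as R
    o=manip.get_obs();r=R.from_quat(o["ee_rot"]).as_matrix()
    print("t",o["clock"],"q",o["joint_pos"],"p",o["position"],"ft",o["ft_force"],o["torque"],"w",o["grip_width"])
    print("yaw toolx",np.arctan2(r[1,0],r[0,0]),"z",r[:,2]);print("tool shift to goal",r.T@(np.r_[goal,o["position"][2]]-o["position"]))
    return o,r
E
python3 -c "from h import *;st()"
```

```text
t 1.1 q [-0.7956 -0.0979  0.174   1.9357  0.0173  1.3024  1.5831] p [0.3813 0.2113 0.2481] ft [ 0.5202 -0.342   0.7707] [ 0.0166 -0.0618  0.061 ] w 0.9914290476748051
yaw toolx -2.5022764217387925 z [-0.0003  0.0001 -1.    ]
tool shift to goal [ 0.0642 -0.2518 -0.0001]
```

Emit:
jog_arm --steps '[0.085,0.01,-0.042,0,-0.03,0.085,0.02,-0.084,0,-0.06,0.085,0.03,-0.126,0,-0.1,0.085,0.042,-0.168,0,-0.13,0.085,0.053,-0.21,0,-0.16,0.085,0.064,-0.252,0,-0.2,0.085,0.064,-0.252,0,-0.2,0.085,0.064,-0.252,0,-0.2,0.085,0.064,-0.252,0,-0.2,0.085,0.064,-0.252,0,-0.2]'

```text
clock: 2.1
position: [0.4789, -0.0265, 0.2482]
ee_rot: [-0.406, 0.914, 0.0, -0.0]
ft_force: [0.2, 0.6, -0.7]
grip_width: 0.995
```

```bash
python3 - <<'E'
from h import *
st()
p,d=snap("side","1");crop(p,(302,165),45,"pics/side1.png")
p,d=snap("top","1");crop(p,(279,217),45,"pics/top1.png")
E
```

```text
t 2.1 q [-0.5552 -0.0129  0.5172  1.8554  0.0063  1.2976  2.3683] p [ 0.4789 -0.0265  0.2482] ft [ 0.2258  0.5526 -0.6739] [-0.0162  0.0369  0.0204] w 0.9945849366986812
yaw toolx -2.3044641164991186 z [-0.0002  0.0003 -1.    ]
tool shift to goal [ 0.0011 -0.0025 -0.    ]
```

View pics/side1.png

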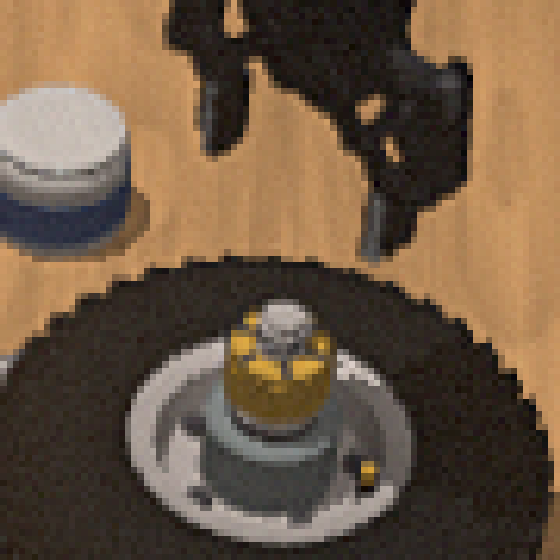

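View pics/top1.png

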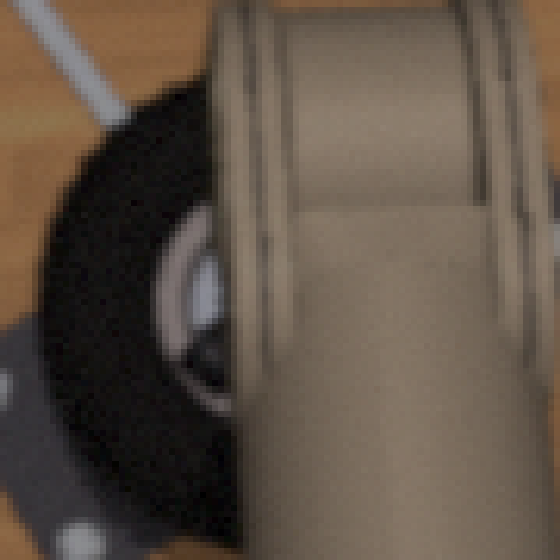

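```bash
python3 - <<'E'
from h import *
for z in (.231,.237,.243):
    a,b=plane("side",(292.7,143.6),z),plane("side",(317.3,161),z);print(z,a,b,(a+b)/2,np.linalg.norm(a-b),np.arctan2(*(b-a)[[1,0]]))
print(proj("side",[.48,-.029,.174]),proj("side",[.48,-.024,.174]),proj("side",[.48,-.029,.157]))
E
```

```text
0.231 [ 0.5106 -0.0674  0.231 ] [ 0.444  -0.0036  0.231 ] [ 0.4773 -0.0355  0.231 ] 0.09224356777166759 2.377983692946528
0.237 [ 0.5109 -0.0602  0.237 ] [0.4447 0.0031 0.237 ] [ 0.4778 -0.0286  0.237 ] 0.0915449507343516 2.3779836929465272
0.243 [ 0.5111 -0.0531  0.243 ] [0.4454 0.0098 0.243 ] [ 0.4782 -0.0216  0.243 ] 0.09084633369703521 2.3779836929465303
[301.8609 169.1624] [301.8296 170.4064] [301.3292 173.5892]
```

Emit:
jog_arm --steps '[0.085,0.0005,-0.002,0,-0.07,0.085,0.0005,-0.002,0.02,-0.14,0.085,0.0005,-0.002,0.045,-0.14,0.085,0.0005,-0.002,0.07,-0.14,0.085,0.0005,-0.002,0.09,-0.14,0.085,0.0005,-0.002,0.102,-0.14,0.085,0.0005,-0.002,0.102,-0.14,0.06,0.0005,-0.002,0.102,-0.14,0.06,0.0005,-0.002,0.102,-0.14,0.06,0.0005,-0.002,0.102,-0.14]' --grip_force 40

```text
clock: 3.2
position: [0.4808, -0.0294, 0.1472]
ee_rot: [-0.469, 0.883, -0.0, 0.001]
ft_force: [0.3, -0.4, -0.4]
grip_width: 0.703
```

```bash
python3 - <<'E'
from h import *
st()
p,d=snap("side","2");crop(p,(302,170),40,"pics/side2.png")
E
```

```text
t 3.2 q [-0.5277  0.098   0.5241  1.9809 -0.0563  1.0749  2.5671] p [ 0.4808 -0.0294  0.1472] ft [ 0.2586 -0.4046 -0.3698] [0.0527 0.0042 0.1005] w 0.7026380154930997
yaw toolx -2.1663342259462675 z [ 0.0015  0.0005 -1.    ]
tool shift to goal [ 0.0001  0.0008 -0.    ]
```

View pics/side2.png

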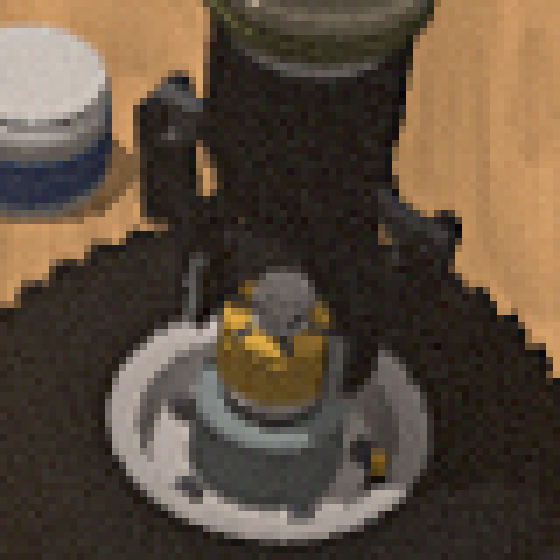

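The jaws straddle the nut, with one pad at about (190,290) and the other at about (355,330) in the crop. I'll close them now.

Emit:
jog_arm --steps '[0.046,0,0,0,0,0.044,0,0,0,0,0.042,0,0,0,0,0.04,0,0,0,0,0.04,0,0,0,0,0.04,0,0,0,0,0.04,0,0,0,0,0.04,0,0,0,0,0.04,0,0,0,0,0.04,0,0,0,0]' --grip_force 40

```text
clock: 4.25
position: [0.4796, -0.0287, 0.1469]
ee_rot: [-0.469, 0.883, 0.001, -0.0]
ft_force: [-8.9, 3.0, 11.7]
grip_width: 0.551
```

```bash
python3 -c "
from h import *
st()"
```

```text
t 4.25 q [-0.5279  0.0978  0.5235  1.9816 -0.0572  1.0775  2.5672] p [ 0.4796 -0.0287  0.1469] ft [-8.8784  3.0472 11.6677] [ 0.6417  1.8162 -0.0118] w 0.5512303164319882
yaw toolx -2.1658756814134943 z [-0.0016  0.0015 -1.    ]
tool shift to goal [ 0.     -0.0005 -0.    ]
```

Emit:
jog_arm --steps '[0.04,0,0.0015,0,0.05,0.04,0,0.0015,0,0.17,0.04,0,0.0015,0,0.29,0.04,0,0.0015,0,0.41,0.04,0,0.0015,0,0.53,0.04,0,0.0015,0,0.65,0.04,0,0.0015,0,0.77,0.04,0,0.0015,0,0.89,0.04,0,0.0015,0,1.0,0.04,0,0.0015,0,1.0]'

```text
clock: 5.25
position: [0.4794, -0.0285, 0.1466]
ee_rot: [0.013, 1.0, 0.0, 0.001]
ft_force: [1.6, 0.5, 0.9]
grip_width: 0.548
```

```bash
python3 - <<'E'
from h import *
st()
p,d=snap("side","3");crop(p,(302,170),40,"pics/side3.png")
E
```

```text
t 5.25 q [-0.5862  0.0967  0.584   1.9868 -0.0609  1.0736  1.5689] p [ 0.4794 -0.0285  0.1466] ft [1.5554 0.4905 0.936 ] [ 0.0458 -0.3179 -0.0918] w 0.547629762671939
yaw toolx 3.115065215801525 z [ 0.0011  0.0002 -1.    ]
tool shift to goal [-0.0006 -0.0005  0.    ]
```

View pics/side3.png

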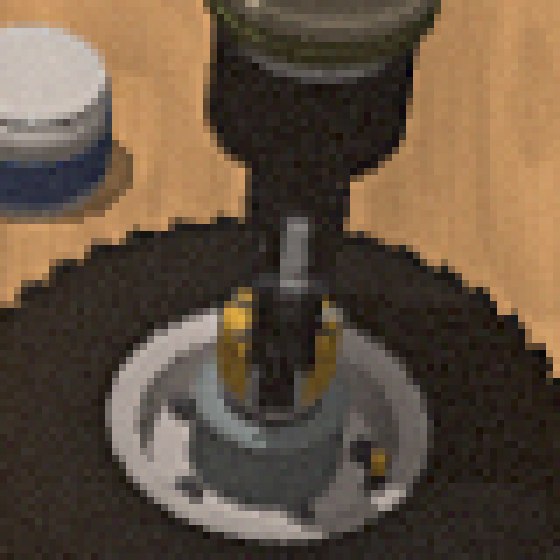

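Emit:
jog_arm --steps '[0.04,0,0,0,0.1,0.04,0,0,0,0.22,0.04,0,0,0,0.34,0.04,0,0,0,0.46,0.04,0,0,0.0005,0.58,0.04,0,0,0.0005,0.7,0.04,0,0,0.0005,0.82,0.04,0,0,0.0005,0.94,0.04,0,0,0.0005,1.06,0.04,0,0,0.0005,1.06]'

```text
clock: 6.3
position: [0.4795, -0.0285, 0.1461]
ee_rot: [0.516, 0.857, 0.0, 0.0]
ft_force: [2.7, 0.3, 0.0]
grip_width: 0.548
```

```bash
python3 - <<'E'
from h import *
st()
p,d=snap("side","4");crop(p,(302,170),40,"pics/side4.png")
E
```

```text
t 6.3 q [-0.6494  0.0996  0.6523  1.9899 -0.0691  1.0723  0.5206] p [ 0.4795 -0.0285  0.1461] ft [2.6991 0.2745 0.0075] [ 0.1101 -0.583  -0.0983] w 0.5475127089800914
yaw toolx 2.057931746449415 z [ 0.0011  0.0003 -1.    ]
tool shift to goal [-0.0007  0.0002  0.    ]
```

View pics/side4.png

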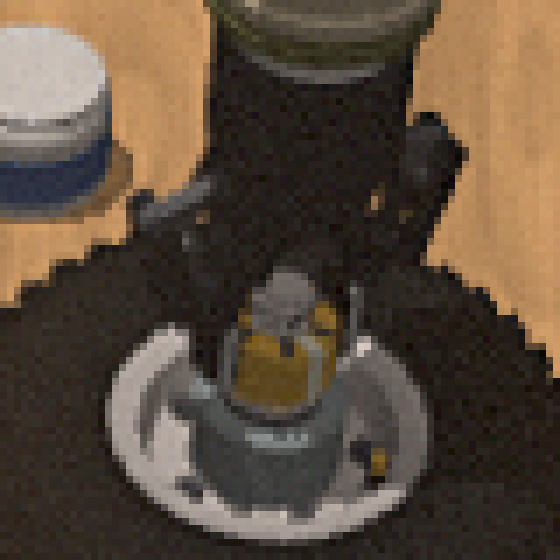

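Emit:
jog_arm --steps '[0.04,0,0,0,0.1,0.04,0,0,0,0.2,0.04,0,0,0,0.3,0.04,0,0,0,0.4,0.04,0,0,0.0005,0.5,0.04,0,0,0.0005,0.6,0.04,0,0,0.0005,0.7,0.04,0,0,0.0005,0.8,0.04,0,0,0.0005,0.9,0.04,0,0,0.0005,0.9]'

```text
clock: 7.35
position: [0.4795, -0.0285, 0.1456]
ee_rot: [0.836, 0.548, 0.001, 0.0]
ft_force: [3.6, 1.5, 0.9]
grip_width: 0.546
```

```bash
python3 -c "
from h import *
st()"
```

```text
t 7.35 q [-0.7075  0.1031  0.7156  1.9926 -0.0773  1.0711 -0.3684] p [ 0.4795 -0.0285  0.1456] ft [3.5873 1.5468 0.9294] [ 0.1556 -0.8077 -0.0866] w 0.546385704314166
yaw toolx 1.1599662883339796 z [ 0.0012  0.0003 -1.    ]
tool shift to goal [-0.0003  0.0007  0.    ]
```

Emit:
jog_arm --steps '[0.04,0,0,0,0.06,0.04,0,0,0,0.12,0.04,0,0,0,0.18,0.04,0,0,0,0.24,0.04,0,0,0.0003,0.3,0.04,0,0,0.0003,0.36,0.04,0,0,0.0003,0.42,0.04,0,0,0.0003,0.48,0.04,0,0,0.0003,0.54,0.04,0,0,0.0003,0.6]'

```text
clock: 8.35
position: [0.4796, -0.0285, 0.1454]
ee_rot: [0.961, 0.277, 0.001, 0.0]
ft_force: [3.4, 0.7, 0.6]
grip_width: 0.544
```

```bash
python3 -c "
from h import *
st()"
```

```text
t 8.35 q [-0.7492  0.1061  0.7613  1.9943 -0.0836  1.0704 -0.9597] p [ 0.4796 -0.0285  0.1454] ft [3.3733 0.7145 0.6129] [ 0.0277 -0.8681  0.0803] w 0.5441106053561807
yaw toolx 0.5616760535477499 z [ 0.0013  0.0002 -1.    ]
tool shift to goal [0.0001 0.0006 0.    ]
```

Emit:
jog_arm --steps '[0.04,0,0,0,0.06,0.04,0,0,0,0.12,0.04,0,0,0,0.18,0.04,0,0,0,0.24,0.04,0,0,0.0003,0.3,0.04,0,0,0.0003,0.36,0.04,0,0,0.0003,0.42,0.04,0,0,0.0003,0.48,0.04,0,0,0.0003,0.54,0.04,0,0,0.0003,0.6]'

```text
clock: 9.35
position: [0.4788, -0.0285, 0.1448]
ee_rot: [1.0, -0.018, -0.0, 0.0]
ft_force: [-4.7, 0.8, 2.3]
grip_width: 0.549
```

```bash
python3 -c "
from h import *
st()"
```

```text
t 9.35 q [-0.7943  0.11    0.8108  1.9969 -0.0905  1.071  -1.5507] p [ 0.4788 -0.0285  0.1448] ft [-4.6846  0.7656  2.2623] [0.0001 1.0991 0.8919] w 0.5487357887663397
yaw toolx -0.036779593158771766 z [-0.0006 -0.0003 -1.    ]
tool shift to goal [ 0.0012  0.0004 -0.    ]
```

The moment about z has jumped to 0.9 N m, which suggests the nut has bottomed out. I'll take a picture, push a little further, and compare.

```bash
python3 - <<'E'
from h import *
p,d=snap("side","5");crop(p,(302,175),25,"pics/side5.png")
st()
E
```

```text
t 9.4 q [-0.7946  0.11    0.811   1.997  -0.0906  1.0713 -1.5546] p [ 0.4787 -0.0285  0.1447] ft [-1.0127  0.617   3.1952] [-0.1492  0.1636  0.964 ] w 0.5467798612839134
yaw toolx -0.04077056803624301 z [-0.0009 -0.0002 -1.    ]
tool shift to goal [ 0.0013  0.0005 -0.    ]
```

Emit:
jog_arm --steps '[0.04,0,0,0,0.03,0.04,0,0,0,0.06,0.04,0,0,0,0.09,0.04,0,0,0,0.12,0.04,0,0,0,0.15,0.04,0,0,0,0.18,0.04,0,0,0,0.2,0.04,0,0,0,0.2,0.04,0,0,0,0.2,0.04,0,0,0,0.2]'

```text
clock: 10.4
position: [0.479, -0.0285, 0.1446]
ee_rot: [0.993, -0.121, 0.0, -0.0]
ft_force: [1.4, 3.0, 0.3]
grip_width: 0.546
```

```bash
python3 - <<'E'
from h import *
p,d=snap("side","6");crop(p,(302,175),25,"pics/side6.png")
st()
E
python3 -c "
import cv2,numpy as np
cv2.imwrite('pics/c56.png',cv2.resize(np.hstack([cv2.imread('pics/side5.png'),cv2.imread('pics/side6.png')]),(800,400),interpolation=0))"
```

```text
t 10.45 q [-0.8103  0.1117  0.8289  1.9975 -0.0941  1.0701 -1.7533] p [ 0.4791 -0.0285  0.1447] ft [1.6598 2.7579 1.3323] [ 0.51   -0.1818  0.591 ] w 0.5516952373145525
yaw toolx -0.24316422701990914 z [ 0.0002  0.0003 -1.    ]
tool shift to goal [0.001  0.0003 0.    ]
```

View pics/c56.png

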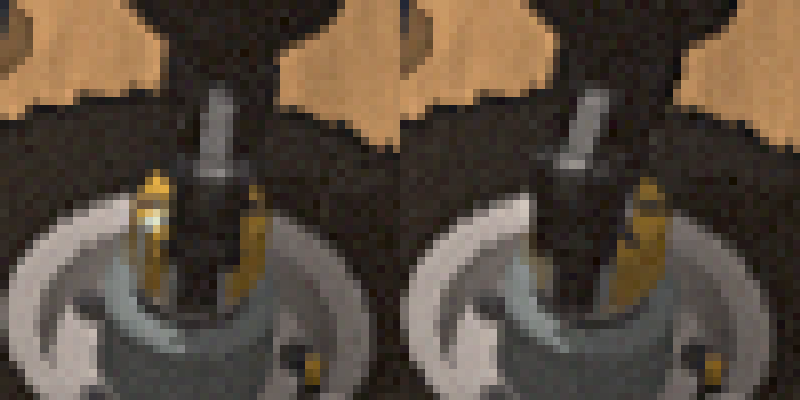

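Emit:
jog_arm --steps '[0.04,0,0,0,0,0.04,0,0,0,-0.05,0.04,0,0,0,-0.1,0.04,0,0,0,-0.2,0.04,0,0,-0.0002,-0.3,0.04,0,0,-0.0002,-0.4,0.04,0,0,-0.0002,-0.5,0.04,0,0,-0.0004,-0.6,0.04,0,0,-0.0004,-0.7,0.04,0,0,-0.0004,-0.8]' --grip_force 60

```text
clock: 11.45
position: [0.4791, -0.0289, 0.1451]
ee_rot: [0.961, 0.276, 0.0, -0.0]
ft_force: [1.0, 1.4, 1.2]
grip_width: 0.543
```

```bash
python3 - <<'E'
from h import *
st()
p,d=snap("side","7");crop(p,(302,175),25,"pics/side7.png")
E
```

```text
t 11.45 q [-0.7483  0.1061  0.7612  1.9949 -0.0837  1.0709 -0.9612] p [ 0.4791 -0.0289  0.1451] ft [1.0242 1.3638 1.2471] [ 0.3674 -0.2278 -0.1086] w 0.5431698601446627
yaw toolx 0.5593673423519971 z [ 0.0004  0.0003 -1.    ]
tool shift to goal [0.0007 0.0006 0.    ]
```

View pics/side7.png

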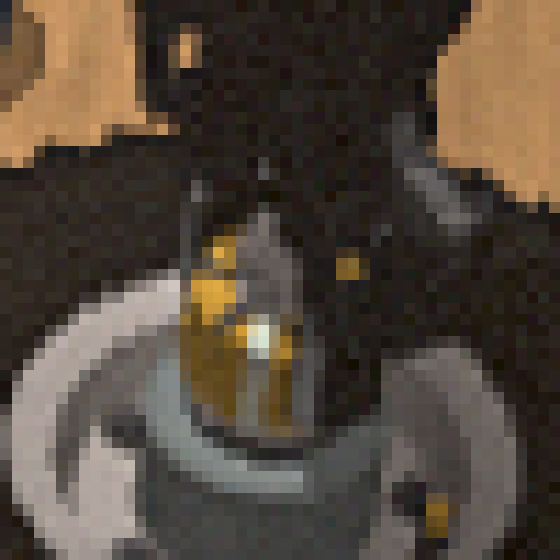

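```bash
python3 - <<'E'
from h import *
c=np.array([.479,-.0287])
for n,b in(("5",.1550),("7",.1554),):
    z=np.load(f"side{n}.npz")["p"].astype(float)
    w=np.zeros(z.shape[:2]);s=z[165:190,290:312]
    m=(s.min(2)>120)&(s.max(2)-s.min(2)<70);ys,xs=np.nonzero(m);print(n,[(x+290,y+165,s[y,x].astype(int).tolist()) for x,y in zip(xs,ys)])
for uv,z in(((295.5,176.4),.155),((299.7,179.7),.1553)):
    # axis as seen in the same view
    for yc in(-.0287,-.026):
        q=plane("side",uv,z);print(uv,q,np.hypot(*(q[:2]-[.479,yc])),np.arctan2(q[1]-yc,q[0]-.479))
# sweep expected pixels of mark radius
for r in(.018,):
    for a in np.arange(0.2,3,.2):print(round(a,1),proj("side",[.479+r*np.cos(a),-.027+r*np.sin(a),.155]))
E
```

```text
5 [(np.int64(304), np.int64(171), [139, 135, 133]), (np.int64(292), np.int64(174), [135, 128, 123]), (np.int64(290), np.int64(175), [154, 147, 140]), (np.int64(291), np.int64(175), [191, 182, 173]), (np.int64(292), np.int64(175), [203, 188, 184]), (np.int64(290), np.int64(176), [187, 173, 167]), (np.int64(291), np.int64(176), [185, 175, 170]), (np.int64(292), np.int64(176), [189, 182, 178]), (np.int64(296), np.int64(176), [222, 205, 153]), (np.int64(290), np.int64(177), [188, 175, 167]), (np.int64(291), np.int64(177), [192, 181, 174]), (np.int64(292), np.int64(177), [190, 178, 179]), (np.int64(295), np.int64(177), [199, 207, 193]), (np.int64(296), np.int64(177), [222, 228, 200]), (np.int64(290), np.int64(178), [179, 166, 160]), (np.int64(291), np.int64(178), [177, 165, 159]), (np.int64(292), np.int64(178), [145, 137, 134]), (np.int64(295), np.int64(178), [137, 137, 130]), (np.int64(290), np.int64(179), [139, 129, 123]), (np.int64(291), np.int64(182), [123, 127, 126]), (np.int64(291), np.int64(183), [126, 130, 130]), (np.int64(292), np.int64(183), [130, 138, 136]), (np.int64(291), np.
[... 2783 characters left out ...]
t64(294), np.int64(189), [136, 140, 138])]
(295.5, 176.4) [ 0.4958 -0.0182  0.155 ] 0.01983131325372663 0.5593048528501858
(295.5, 176.4) [ 0.4958 -0.0182  0.155 ] 0.018540491462064133 0.4355520814926728
(299.7, 179.7) [ 0.4839 -0.006   0.1553] 0.02320742993286151 1.3568867768544464
(299.7, 179.7) [ 0.4839 -0.006   0.1553] 0.020576951214013636 1.3290286445870048
0.2 [295.2524 175.0671]
0.4 [295.6005 175.9518]
0.6 [296.1909 176.7867]
0.8 [297.001  177.5378]
1.0 [297.9988 178.1741]
1.2 [299.1445 178.6692]
1.4 [300.3914 179.0025]
1.6 [301.6888 179.1598]
1.8 [302.9833 179.1346]
2.0 [304.2218 178.9281]
2.2 [305.3537 178.5488]
2.4 [306.333  178.0129]
2.6 [307.1203 177.3427]
2.8 [307.6847 176.5659]
```

The mark moved from about 0.50 rad at the stop to about 1.33 rad, which matches the 0.80 rad the tool turned. I'll do the rest of the quarter turn now.

Emit:
jog_arm --steps '[0.04,0,0,0,-0.1,0.04,0,0,0,-0.2,0.04,0,0,0,-0.3,0.04,0,0,-0.0003,-0.4,0.04,0,0,-0.0003,-0.5,0.04,0,0,-0.0003,-0.6,0.04,0,0,-0.0003,-0.7,0.04,0,0,-0.0003,-0.78,0.04,0,0,-0.0003,-0.78,0.04,0,0,-0.0003,-0.78]'

```text
clock: 12.5
position: [0.4794, -0.029, 0.1455]
ee_rot: [0.786, 0.618, 0.0, 0.0]
ft_force: [3.3, 0.1, -0.8]
grip_width: 0.543
```

```bash
python3 - <<'E'
from h import *
st()
p,d=snap("side","8");crop(p,(302,175),25,"pics/side8.png")
E
```

```text
t 12.5 q [-0.6944  0.1025  0.7022  1.9923 -0.075   1.0711 -0.197 ] p [ 0.4794 -0.029   0.1455] ft [ 3.3401  0.1498 -0.8283] [-0.1316 -0.8767  0.1385] w 0.5427962417452462
yaw toolx 1.3326565902782894 z [ 0.001  -0.0003 -1.    ]
tool shift to goal [0.0002 0.0006 0.    ]
```

View pics/side8.png

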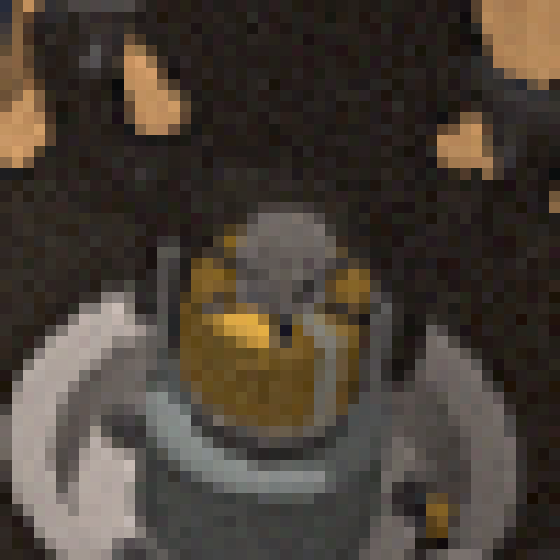

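The mark now sits at about (305.2,178.5), an angle of about 2.15 rad, roughly 1.6 rad from the stop. I'll hold still for one call, then hand in.

Emit:
jog_arm --steps '[0.04,0,0,0,0,0.04,0,0,0,0,0.04,0,0,0,0,0.04,0,0,0,0,0.04,0,0,0,0,0.04,0,0,0,0,0.04,0,0,0,0,0.04,0,0,0,0,0.04,0,0,0,0,0.04,0,0,0,0]'

```text
clock: 13.55
position: [0.4794, -0.029, 0.1455]
ee_rot: [0.785, 0.619, 0.0, 0.0]
ft_force: [5.6, -0.9, -1.0]
grip_width: 0.544
```

```bash
python3 - <<'E'
from h import *
st()
print(manip.hand_in())
E
```

```text
t 13.55 q [-0.6945  0.1025  0.7022  1.9923 -0.075   1.0712 -0.1949] p [ 0.4794 -0.029   0.1455] ft [ 5.6023 -0.9191 -0.9731] [-0.2961 -1.1483 -0.1411] w 0.5435158195923587
yaw toolx 1.3348518767543331 z [ 0.0009 -0.0004 -1.    ]
tool shift to goal [0.0002 0.0006 0.    ]
the job is handed in; nothing more can be done
None
```

I screwed the nut clockwise onto the washer, backed it off about a quarter turn, and handed in at 13.6 s still gripping it at 60 N. The hand-in gave no verdict.

- **Bottoming out:** after about 3.8 rad of nut turn, the moment about z rose from about 0.1 to 0.9 N m. The fingers then slipped on the nut, so it had hit the hard stop.
- **Backing off:** the tool turned back 1.578 rad by its own pose reading. The white mark moved about 1.6 to 1.65 rad in the side camera. The two differ slightly, but that is within what a mark this small can resolve, and both are inside the ±0.26 rad allowed.
- **At rest:** over the last second the tool's turn changed by only 0.002 rad. The opening stayed at the nut's width and the wrist force was under 6 N.
- **Not checked:** I did not re-measure the parts around the wheel at the end. The tool was only lowered at the nut, and I saw nothing touched.
- **Camera limits:** the arm blocked the top camera over the nut, so the last mark readings come from the side camera alone. The two cameras had first put the axle about 5 mm apart in y. The grip then centred the hand at about (0.479, -0.029).

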